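Snap the turquoise cap onto the bead jar and keep it pressed

ROBOT

A 6-joint arm with a two-finger parallel gripper is mounted at the origin on the work surface. World frame = base frame: x ahead of the robot, y to its left, z up, the work surface at z = 0. Lengths are in m, angles in rad, forces in N, time in s.
With the tool pointing down it reaches from about 0.425 to 0.95 m from the base axis. Payload 3.5 kg.
Tool frame: the origin (TCP) lies at the very end of the fingers, on their centre line; the grasp point (between the pads) lies 19 mm behind it (ctrl.grip_point_offset is the distance from the TCP to the grasp point, in m); z points along the fingers, y is the line along which they close (so a half turn about z gives the same grasp; the last joint's range is limited). The gripper opens to 85 mm and grips with 20 to 120 N. Pads are 22 mm wide; open, the fingers measure 114 mm over their backs; the gripper's body (76 mm by 85 mm) begins 54 mm behind the grasp point. The pads swing forward as they close: fully open they stand 13 mm farther back than shut.
Start: joints at [-1.406, 0.286, 1.577, -0, 1.279, -0.15], TCP at [0.209, -0.642, 0.197] pointing down, gripper open.
Joint ranges: [-2.77, 2.77], [-0.9, 2.22], [0.21, 2.48], [-1.53, 4.67], [0.24, 2.81], [-2.84, 2.84]. Speed limits (rad/s): [2.79, 2.79, 3.14, 3.14, 3.14, 3.14].

INTERFACE

Orientations are given as a unit quaternion [x, y, z, w].
In Python, from plant import telemetry, vision, ctrl gives the robot as it stands.
- The arm moves only by the tool arm_command, never from a script. Its argument "series" is one flat list of numbers, 7 for each row, row after row: the shift along the tool's x, y, z in cm, then the turn, a rotation vector about the tool's x, y, z in degrees, then the closure, from 0 (fully open) to 1 (shut). A call has 1 to 10 rows; each row is the pose to reach, as a shift and turn from the pose commanded when the call began, along the tool's axes at that moment; what a row does not reach only later rows make up. A row lasts 1/12 s, in which the tool goes at most 41.7 mm and 7.16 degrees, less where a joint would pass 70% of its speed; a pose out of reach is approached as far as the arm can. A call with a gripper value outside its range is refused whole. The fingers move at their own pace and stop on an object; "force" is the grip in N (left out, the last holds). Time passes only in rows, so rows that repeat a pose let the fingers close. It gives the time, the measured TCP pose, the force, the opening and the grip force at its end, in the units of the state.
- telemetry.get_state(): the state, without advancing time (a new reading comes with each control period).
- vision.read_camera(name): name is "side" or "top"; returns a dict with "color" (480x640x3 uint8, blue, green, red), "K" (3x3 intrinsics, pixels), "rvec" (rotation vector, rad) and "tvec" (3), from world to camera coordinates, as OpenCV has them. Camera axes: x right, y down, z forward; pixel columns grow to the right and rows downward; lengths in m; the calibration is good to about 2 mm. A picture is of the moment at which its call begins. There is no depth.
- ctrl.sign_off(): hands the job in; it is judged then, once.
The state is a dict: "time": time; "qpos": joint angles; "dq": joint speeds; "joint_efforts": joint torques, N m; "eef_pos": TCP position; "tcp_rot": TCP orientation; "contact_force": force on the tool from outside, world axes, zero at the start; "wrist_torque": the same for the moment, N m; "opening": opening from 0.0 (shut) to 1.0 (fully open); "finger_force": force on a finger pad.
Only numpy, scipy, OpenCV 4.12 (cv2) and the standard library are available. Lean on these libraries where they do the work, as an engineer would, in place of code of your own. Each camera call takes 0.05 s, during which the arm holds its last target. There are 200 camera calls.

TASK

Pick up the turquoise cap by the ring on its top, set it on the neck of the jar of turquoise beads, and press it straight down until it clicks and sits fully home on the jar's turquoise collar. Keep pressing firmly after the click, and finish like that: do not let go of the ring, the job ends with the gripper still holding it and pushing the cap down. Leave the yellow cap and the other things on the table where they are.

Things in the scene. Friction and masses are not known exactly. Their poses are not given: they have to be found in the camera images.
- turq_cap: Turquoise plastic snap cap, 56 mm across, skirt 22 mm high, with an upright finger ring of the same colour on top (55 mm high over all), standing skirt down on the table. Origin: centre of the skirt's lower edge; z up. The skirt is hollow, 18 mm deep; at its mouth it has an inward lip 4 mm high that leaves a 45 mm opening, 50 mm above that. About 40 g. It goes on at any yaw.
- turq_ring: The finger ring on the turquoise cap, the place to grip: 36 mm across outside, 18 mm hole, bar 9 mm thick, standing upright in its own y-z plane, so fingers close on it along its x axis from above. Origin: centre of the ring, 37 mm above the cap's lower edge and 15 mm above its flat top; the ring's top is 18 mm above the origin. Rigid with the cap, axes parallel to the cap's.
- turq_collar: Turquoise collar (disc 62 mm across, 5 mm thick) at the shoulder of the clear jar of beads of that colour, jar 64 mm across. The jar is fixed in a wooden foot 84 mm square, 15 mm high. Origin: centre of the collar's upper face, 75 mm above the table; z up. The cap's lower edge comes to rest on this face, where it stops hard.
- turq_neck (a point): Centre of the top of the turquoise jar's white neck, 15 mm above the collar; neck 40 mm across, 33 at its top. Four sprung steel nubs round it, 49 mm across over them. The cap's lip meets them with its lower edge 12 mm above the collar; pushing over takes about 8 to 13 N over some 4 mm, then the force drops, and below about 5 mm the cap clicks down onto the collar by itself.
- yellow_collar: Yellow collar (disc 62 mm across, 5 mm thick) at the shoulder of the clear jar of beads of that colour, jar 64 mm across. The jar is fixed in a wooden foot 84 mm square, 15 mm high. Origin: centre of the collar's upper face, 75 mm above the table; z up. Like the turquoise jar but for its colour; not used.
- yellow_cap: Yellow plastic snap cap, 56 mm across, skirt 22 mm high, with an upright finger ring of the same colour on top (55 mm high over all), standing skirt down on the table. Origin: centre of the skirt's lower edge; z up. Same shape as the turquoise one; not to be used.
- spool: Purple thread spool, 60 mm across, 40 mm high; origin at the centre of its underside. Stays where it is.
- bead_tube: Pink bead tube with black cap, standing, 32 mm across, 80 mm high; origin at the centre of its underside. Stays where it is.
- wire_coil: Coil of brass-coloured wire lying flat, 80 mm across, 12 mm high; origin at the centre of its underside. Stays where it is.
- tin: Small aluminium tin, 60 mm across, 50 mm high; origin at the centre of its underside. Stays where it is.

How it is judged:
On the way, in this order (a step that is already met when the one before it is completed fails the run):
1. the turquoise cap is lifted clear of the table by its ring (height (world z) of turq_cap above 0.03 m and contact force between the fingers and turq_ring above 1 N), for 0.2 s.
2. the turquoise cap is snapped home on the turquoise collar (z of turq_cap in the frame of turq_collar between -0.004 and 0.0025 m and horizontal distance between turq_cap and turq_collar below 0.004 m and angle between turq_cap's own z axis and vertical below 0.09 rad), for 0.2 s.
At the end, for the whole second after the job is handed in: The turquoise cap sits upright (within 5 degrees) and centred (within 4 mm) on the turquoise jar, its lower edge within 2.5 mm of the collar, at rest, the gripper is still on its ring, and the cap is pressed onto the collar with more than 4 N through the last second (all of step 2 and contact force between turq_cap and turq_collar above 4 N and contact force between the fingers and turq_ring above 1 N and linear speed of turq_cap below 0.02 m/s); the arm keeps its last pose, push and grip.
It fails at once if the yellow cap is shifted by more than 25 mm (distance of yellow_cap from where it was at the start of the episode above 0.025 m).
It fails at once if the spool is shifted by more than 25 mm (distance of spool from where it was at the start of the episode above 0.025 m).
It fails at once if the bead tube is shifted by more than 25 mm (distance of bead_tube from where it was at the start of the episode above 0.025 m).
It fails at once if the wire coil is shifted by more than 25 mm (distance of wire_coil from where it was at the start of the episode above 0.025 m).
It fails at once if the tin is shifted by more than 25 mm (distance of tin from where it was at the start of the episode above 0.025 m).
It also fails if it takes over 43 s, if anything falls off the work surface, if the arm or the gripper's body presses on something with over 40 N, if the wrist force passes 120 N, or if a joint passes its speed limit or range.

## Working session

There is one attempt and no reset: what is moved stays moved. The work goes in short steps, Python scripts to look and compute and a tool call to move; the robot and the scene stay as the last step left them, time stands still between calls to the robot, and variables do not carry over. Pictures are saved under pics/ and viewed, at most 10 in all, crops included, and the job is handed in when it is done.

Besides the shell and the picture viewer there is one more tool, called by a JSON object that holds its "fn" and its "kwargs". arm_command: Moves the arm, as the interface text tells. Its arguments: {"type":"object","properties":{"series":{"type":"array","items":{"type":"number"}},"force":{"type":"number"}},"required":["series"]}

```bash
mkdir -p pics
python3 - <<'E'
from plant import telemetry, vision, ctrl
import cv2,numpy as np,pickle
s=telemetry.get_state();print(s, ctrl.grip_point_offset)
for n in("top","side"):
    d=vision.read_camera(n);cv2.imwrite(f"pics/{n}0.png",d["color"]);pickle.dump(d,open(f"{n}0.pkl","wb"))
    R=cv2.Rodrigues(np.array(d["rvec"]))[0];print(n,d["K"],(-R.T@np.array(d["tvec"]).ravel()))
E
```

```text
{'time': 0.0, 'qpos': array([-1.40595749e+00,  2.87206724e-01,  1.57818886e+00, -2.17216443e-06,
        1.27859095e+00, -1.50033776e-01]), 'dq': array([-0.00013008, -0.0023779 ,  0.0014256 ,  0.00051456, -0.0003954 ,
       -0.00211978]), 'joint_efforts': array([-1.14469796e-03, -4.05980802e+01, -2.92623156e+01, -1.31072707e-04,
        5.84612731e-03,  3.29217123e-06]), 'eef_pos': array([ 0.2089272 , -0.64107252,  0.19561347]), 'tcp_rot': array([ 9.87631725e-01,  1.56786935e-01, -9.89996181e-06, -1.19690198e-03]), 'contact_force': array([-0.09124403,  0.05926095, -0.1163189 ]), 'wrist_torque': array([-0.01283591, -0.02058337,  0.0486872 ]), 'finger_force': 0.0, 'opening': 0.9977459114610712} 0.0187
top [[434.18439933   0.         321.56490052]
 [  0.         434.18439933 238.39829043]
 [  0.           0.           1.        ]] [0.39239039 0.01454455 0.9602055 ]
side [[470.25597957   0.         324.41080713]
 [  0.         470.25597957 237.54647409]
 [  0.           0.           1.        ]] [0.04112857 0.67112051 0.68905017]
```

View pics/top0.png

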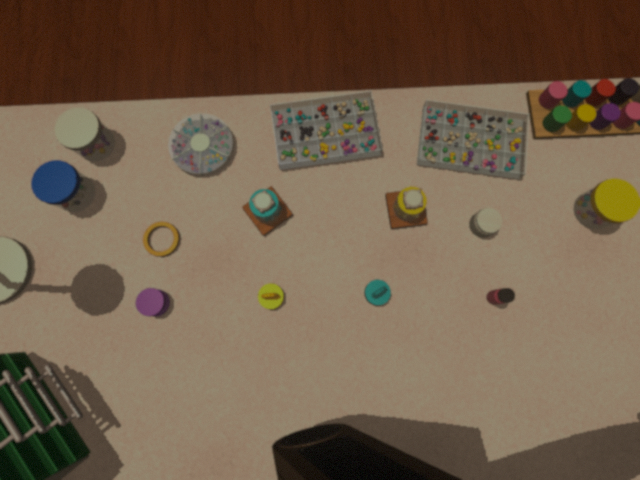

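View pics/side0.png

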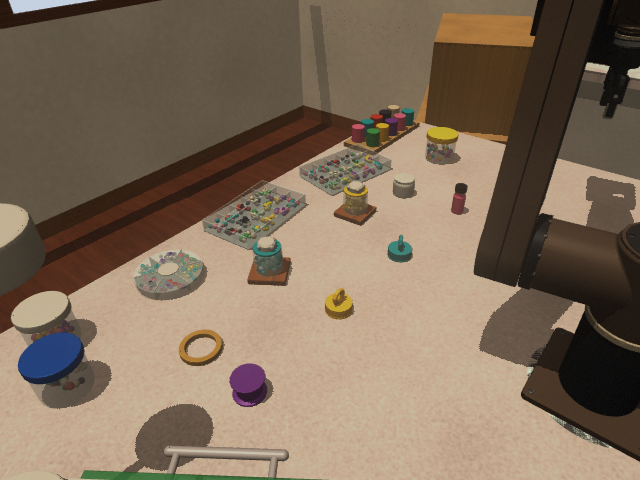

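The top view shows the turquoise cap at (377,293) and the turquoise jar at (265,205). In the side view they are at (400,250) and (267,255). Next I'll enlarge both.

Run:
```python
import cv2,numpy as np
t=cv2.imread("pics/top0.png");s=cv2.imread("pics/side0.png")
# crops 50x37 px at 8x
c=lambda im,u,v:cv2.resize(im[v-18:v+19,u-25:u+25],(400,296),interpolation=cv2.INTER_CUBIC)
cv2.imwrite("pics/crop1.png",np.vstack([np.hstack([c(t,377,293),c(t,265,205)]),np.hstack([c(s,400,248),c(s,267,248)])]))
```

```text
(no output)
```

View pics/crop1.png

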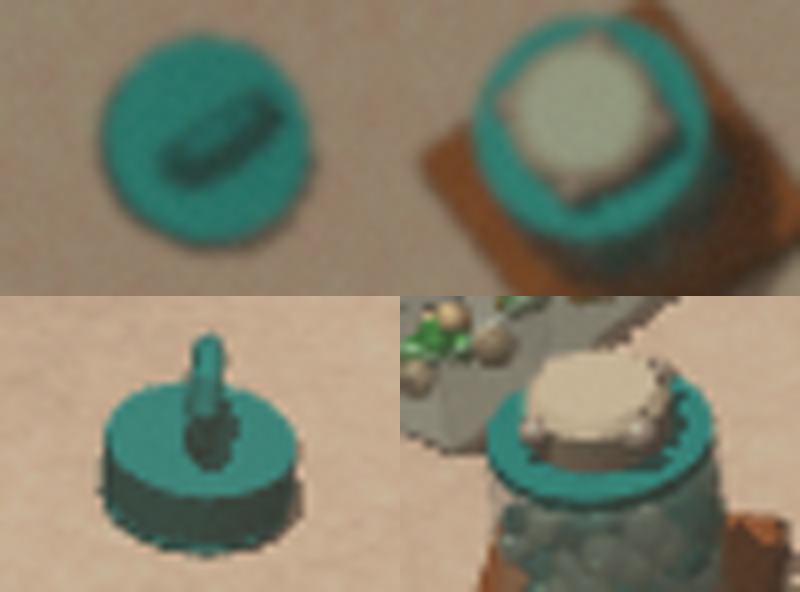

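```bash
cat > h.py <<'E'
import cv2,numpy as np,pickle
D={n:pickle.load(open(f"{n}0.pkl","rb")) for n in("top","side")}
def cam(n):
    d=D[n];R=cv2.Rodrigues(np.array(d["rvec"],float))[0];t=np.array(d["tvec"],float).ravel();return R,t,d["K"]
def ray(n,u,v,z):
    R,t,K=cam(n);c=-R.T@t;r=R.T@np.linalg.solve(K,[u,v,1.]);return c+r*(z-c[2])/r[2]
def proj(n,P):
    R,t,K=cam(n);p=(K@(R@np.atleast_2d(P).T+t[:,None]));return (p[:2]/p[2]).T
E
python3 - <<'E'
from h import *
print("cap",ray("top",377.44,291.94,.022),ray("side",399.56,247.4,.022))
print("collar",ray("top",263.56,202.56,.075),ray("side",266.56,247.56,.075))
print("neck",ray("top",262.7,200.6,.09),ray("side",265.9,241.6,.09))
c=(ray("top",377.44,291.94,.022)+ray("side",399.56,247.4,.022))/2
# ring top band and bottom ends in top crop; direction
a=ray("top",352+160/8-.5,275+172/8-.5,.037);b=ray("top",352+283/8-.5,275+100/8-.5,.037)
print("ring ends",a,b,np.degrees(np.arctan2(*(b-a)[1::-1])))
p=c.copy();p[2]=.055
print("side ring top pred",proj("side",p),"seen",375+207/8-.5,230+44/8-.5, "top pred",proj("top",p))
cs=np.array([0.041,.671]);print("view az",np.degrees(np.arctan2(*(c[:2]-cs)[::-1])))
# ring outlines projected for yaw candidates, in composite coords
for yaw in (-70,-60,-50,-40):
    d=np.array([np.cos(np.radians(yaw)),np.sin(np.radians(yaw)),0]);
    P=[c*[1,1,0]+[0,0,.037]+s*.018*d for s in(-1,1)]
    print(yaw,((proj("top",P)-[352,275]+.5)*8).round(),((proj("side",P)-[375,230]+.5)*8+[0,296]).round())
E
```

```text
cap [ 0.45804645 -0.11030248  0.022     ] [ 0.45600374 -0.11153021  0.022     ]
collar [0.65427512 0.12291667 0.075     ] [0.64913617 0.12558243 0.075     ]
neck [0.65415968 0.12276292 0.09      ] [0.65018987 0.12465981 0.09      ]
ring ends [ 0.44911979 -0.09511694  0.037     ] [ 0.46638192 -0.12909931  0.037     ] -63.07066051444895
side ring top pred [[400.18802206 235.8940919 ]] seen 400.375 235.0 top pred [[379.79655245 291.19417537]]
view az -61.98441841629076
-70 [[155. 166.]
 [279. 112.]] [[188. 434.]
 [213. 362.]]
-60 [[161. 176.]
 [273. 102.]] [[199. 435.]
 [202. 361.]]
-50 [[169. 186.]
 [266.  92.]] [[210. 435.]
 [191. 361.]]
-40 [[178. 194.]
 [257.  85.]] [[221. 435.]
 [181. 362.]]
```

```bash
cat >> h.py <<'E'
from scipy.spatial.transform import Rotation as Ro
def rel(goal,yaz):
    from plant import telemetry
    s=telemetry.get_state();R=Ro.from_quat(s["tcp_rot"]);y=np.radians(yaz)
    Y=np.array([np.cos(y),np.sin(y),0]);Z=np.array([0,0,-1.]);G=Ro.from_matrix(np.c_[np.cross(Y,Z),Y,Z])
    print("t",s["time"],"pos",s["eef_pos"].round(4),"yaz",np.degrees(np.arctan2(*R.as_matrix()[1::-1,1])).round(2),"shift cm",(100*R.inv().apply(np.array(goal)-s["eef_pos"])).round(2),"turn",np.degrees((R.inv()*G).as_rotvec()).round(2),"F",s["contact_force"].round(2),"open",s["opening"],s["finger_force"])
E
python3 -c "
from h import *
rel([.457,-.111,.15],27)"
```

```text
t 0.1 pos [ 0.2089 -0.6412  0.1957] yaz -71.96 shift cm [ 40.01 -42.72   4.68] turn [-8.000e-02 -1.200e-01 -9.896e+01] F [ 0.61  0.32 -0.79] open 0.9986329303443344 0.0
```

{"fn": "arm_command", "kwargs": {"series": [1, -1, 0, 0, 0, -3, 0.2, 3, -3, 0, 0, 0, -8, 0.2, 5, -5.3, 0, 0, 0, -14, 0.2, 7.5, -8, 0, 0, 0, -20, 0.2, 10, -10.7, 0, 0, 0, -26, 0.2, 12.5, -13.3, 0, 0, 0, -32, 0.2, 15, -16, 0, 0, 0, -38, 0.2, 17.5, -18.7, 0, 0, 0, -44, 0.2, 19.5, -20.8, 0, 0, 0, -49, 0.2, 20, -21.4, 0, 0, 0, -50, 0.2], "force": 80}}

```text
time: 0.93
eef_pos: [0.3341, -0.3726, 0.1964]
tcp_rot: [0.827, 0.562, 0.001, -0.001]
contact_force: [1.1, -0.8, -1.1]
opening: 0.8
finger_force: 0.0
```

```bash
python3 -c "
from h import *
rel([.457,-.111,.15],27)"
```

```text
t 0.9333 pos [ 0.3341 -0.3726  0.1964] yaz -21.62 shift cm [28.84  1.8   4.69] turn [ 1.000e-02 -1.300e-01 -4.862e+01] F [ 1.1  -0.81 -1.08] open 0.8003675218162327 0.0
```

{"fn": "arm_command", "kwargs": {"series": [1, 0.1, 0, 0, 0, -3, 0.2, 4, 0.2, 0, 0, 0, -8, 0.2, 7.5, 0.5, 0, 0, 0, -14, 0.2, 11, 0.7, 0, 0, 0, -20, 0.2, 15, 0.9, 0, 0, 0, -26, 0.2, 19, 1.2, 0.5, 0, 0, -32, 0.2, 22.5, 1.4, 1.5, 0, 0, -38, 0.2, 26, 1.6, 3, 0, 0, -44, 0.2, 28, 1.7, 4, 0, 0, -47.5, 0.2, 28.8, 1.8, 4.6, 0, 0, -48.5, 0.2]}}

```text
time: 1.77
eef_pos: [0.4572, -0.1137, 0.1493]
tcp_rot: [0.524, 0.852, 0.0, -0.001]
contact_force: [0.2, -0.1, -0.1]
opening: 0.797
finger_force: 0.0
```

{"fn": "arm_command", "kwargs": {"series": [0, 0, 0, 0, 0, 0, 0.3, 0, 0, 0, 0, 0, 0, 0.3, 0, 0, 0, 0, 0, 0, 0.3]}}

```text
time: 2.02
eef_pos: [0.4575, -0.1175, 0.1517]
tcp_rot: [0.527, 0.85, -0.0, 0.001]
contact_force: [-0.7, 0.4, -0.3]
opening: 0.701
finger_force: 0.0
```

Run:
```python
from h import *
from plant import vision
rel([.457,-.111,.07],27)
ims=[]
for n,(u,v) in(("top",(378,290)),("side",(400,230))):
    im=vision.read_camera(n)["color"];w,h=(64,96)
    ims.append(cv2.resize(im[v-h//2:v+h//2,u-w//2:u+w//2],(384,576),interpolation=cv2.INTER_CUBIC))
cv2.imwrite("pics/near.png",np.hstack(ims))
```

```text
t 2.0167 pos [ 0.4575 -0.1175  0.1517] yaz 26.4 shift cm [0.61 0.24 8.17] turn [ 0.01  0.07 -0.6 ] F [-0.74  0.39 -0.26] open 0.7014561864413902 0.0
```

View pics/near.png

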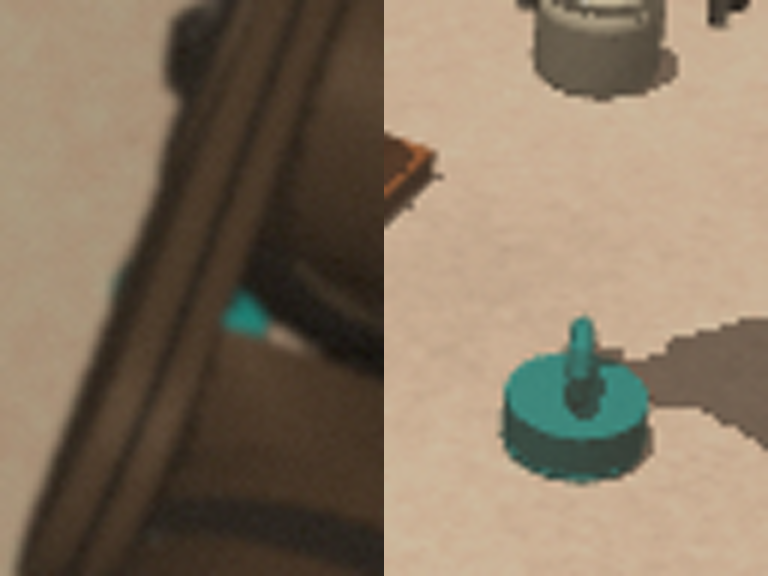

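The side crop shows the cap undisturbed (ring top at about (582,320) in the crop) and the gripper still above it. The top view is blocked by the arm. I'll go down part way and check from the side.

{"fn": "arm_command", "kwargs": {"series": [0.3, 0.1, 1, 0, 0, -0.6, 0.4, 0.6, 0.2, 3, 0, 0, -0.6, 0.4, 0.6, 0.2, 5, 0, 0, -0.6, 0.4, 0.6, 0.2, 6.5, 0, 0, -0.6, 0.4, 0.6, 0.2, 7.5, 0, 0, -0.6, 0.4, 0.6, 0.2, 7.5, 0, 0, -0.6, 0.4, 0.6, 0.2, 7.5, 0, 0, -0.6, 0.4, 0.6, 0.2, 7.5, 0, 0, -0.6, 0.4]}}

```text
time: 2.78
eef_pos: [0.4572, -0.1103, 0.0769]
tcp_rot: [0.522, 0.853, 0.0, 0.001]
contact_force: [0.1, -0.6, 0.3]
opening: 0.605
finger_force: 0.0
```

Run:
```python
from h import *
from plant import vision,telemetry
rel([.457,-.111,.026],27)
p=telemetry.get_state()["eef_pos"];print(proj("side",p),proj("side",[.457,-.111,.055]))
im=vision.read_camera("side")["color"];u,v=400,225
cv2.imwrite("pics/near2.png",cv2.resize(im[v-36:v+36,u-48:u+48],(768,576),interpolation=cv2.INTER_CUBIC))
```

```text
t 2.7833 pos [ 0.4572 -0.1103  0.0769] yaz 27.12 shift cm [-0.05 -0.05  5.09] turn [0.06 0.08 0.12] F [ 0.13 -0.63  0.26] open 0.604758770218033 0.0
[[400.78368454 228.13615834]] [[400.21667001 235.88098648]]
```

View pics/near2.png

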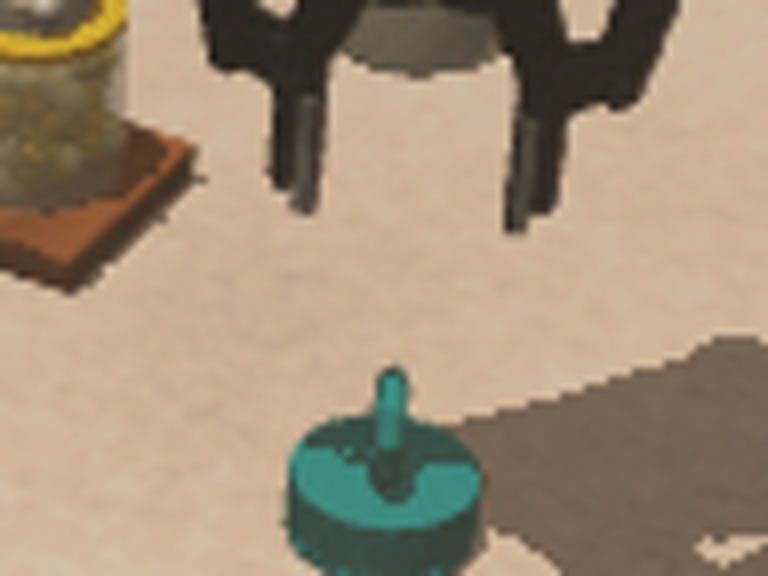

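The fingers' midpoint is at column 411 in the crop and the ring at 392. That is about 4 mm off along tool y, so I'll correct it and go down to grip height.

{"fn": "arm_command", "kwargs": {"series": [0, 0.4, 0.5, 0, 0, 0, 0.4, 0, 0.4, 1.5, 0, 0, 0, 0.4, 0, 0.4, 2.7, 0, 0, 0, 0.4, 0, 0.4, 3.9, 0, 0, 0, 0.4, 0, 0.4, 4.7, 0, 0, 0, 0.4, 0, 0.4, 5.0, 0, 0, 0, 0.4, 0, 0.4, 5.0, 0, 0, 0, 0.4, 0, 0.4, 5.0, 0, 0, 0, 0.4]}}

```text
time: 3.5
eef_pos: [0.4602, -0.108, 0.0261]
tcp_rot: [0.521, 0.853, -0.0, 0.0]
contact_force: [0.0, 0.5, -0.7]
opening: 0.602
finger_force: 0.0
```

{"fn": "arm_command", "kwargs": {"series": [0, 0, 0, 0, 0, 0, 0.7, 0, 0, 0, 0, 0, 0, 0.75, 0, 0, 0, 0, 0, 0, 0.8, 0, 0, 0, 0, 0, 0, 0.85, 0, 0, 0, 0, 0, 0, 0.9, 0, 0, 0, 0, 0, 0, 1, 0, 0, 0, 0, 0, 0, 1, 0, 0, 0, 0, 0, 0, 1, 0, 0, 0, 0, 0, 0, 1, 0, 0, 0, 0, 0, 0, 1]}}

```text
time: 4.33
eef_pos: [0.46, -0.108, 0.026]
tcp_rot: [0.521, 0.853, -0.0, -0.0]
contact_force: [-0.5, 0.5, 0.9]
opening: -0.003
finger_force: 0.0
```

Run:
```python
from h import *
from plant import vision,telemetry
rel([.457,-.111,.026],27)
im=vision.read_camera("side")["color"];u,v=400,235
cv2.imwrite("pics/grip.png",cv2.resize(im[v-36:v+36,u-48:u+48],(768,576),interpolation=cv2.INTER_CUBIC))
```

```text
t 4.3333 pos [ 0.46  -0.108  0.026] yaz 27.14 shift cm [-0.14 -0.4   0.  ] turn [-0.   -0.    0.14] F [-0.45  0.5   0.86] open -0.002801265049795179 0.0
```

View pics/grip.png

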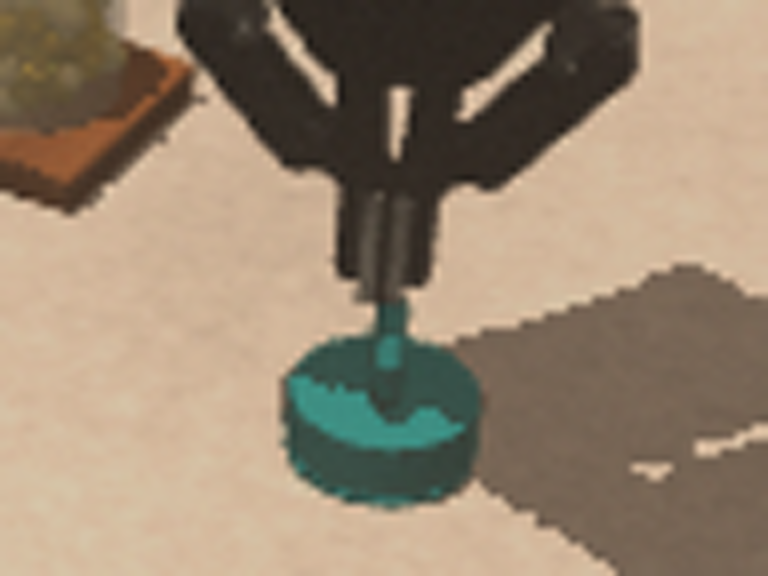

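The fingers closed fully and missed the ring. In the side view the tips are at crop (385,300), just over or behind the ring top at about (395,298). I'll compare that with where the reported pose should project.

Run:
```python
from h import *
from plant import vision,telemetry
p=telemetry.get_state()["eef_pos"]
print("tcp pred",proj("side",p),"seen",400.1,236)
for dz in(.02,.03,.04):print("up",dz,proj("side",p+[0,0,dz]))
for k in(.03,.045):print("behind",k,proj("side",p+k*np.array([.469,-.883,0])))
R,t,K=cam("side");print("depth near2",(R@np.array([.4572,-.1103,.0769])+t)[2], "seen",470.26*.605*.085/23.4)
im=vision.read_camera("top")["color"];cv2.imwrite("pics/topgrip.png",cv2.resize(im[200:380,260:500],(800,600),interpolation=cv2.INTER_CUBIC))
print(proj("top",p))
```

```text
tcp pred [[397.39883242 246.14288356]] seen 400.1 236
up 0.02 [[398.07143578 239.2098648 ]]
up 0.03 [[398.41327843 235.68624051]]
up 0.04 [[398.75889667 232.1236985 ]]
behind 0.03 [[398.19556892 238.60313537]]
behind 0.045 [[398.58135629 234.95231783]]
depth near2 1.0621999791973162 seen 1.033466688034188
[[376.49961772 290.93977102]]
```

View pics/topgrip.png

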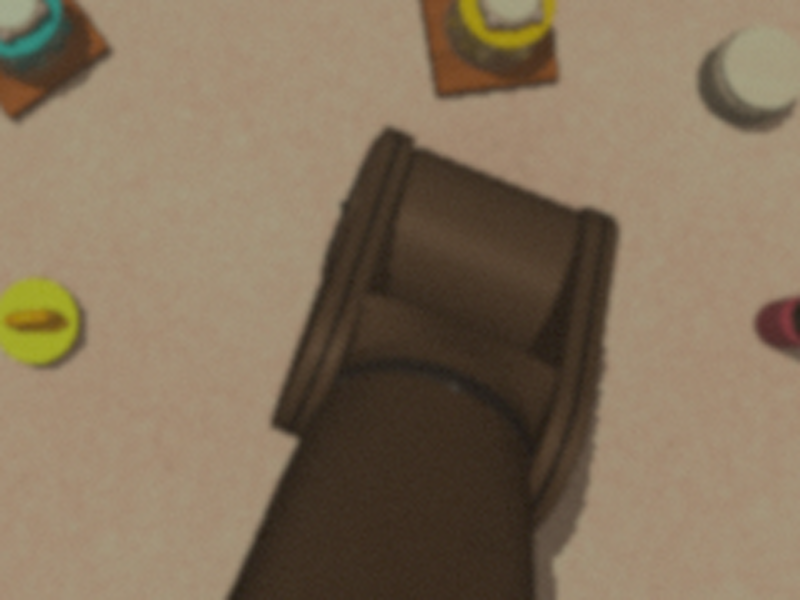

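{"fn": "arm_command", "kwargs": {"series": [0, 0, 0, 0, 0, 0, 0.5, 0, 0, 0, 0, 0, 0, 0.5, 0, 0, 0, 0, 0, 0, 0.5, 0, 0, 0, 0, 0, 0, 0.5, 0, 0, 0, 0, 0, 0, 0.5, 0, 0, 0.3, 0, 0, 0, 0.5, 0, 0, 0.6, 0, 0, 0, 0.5, 0, 0, 0.9, 0, 0, 0, 0.5, 0, 0, 1.2, 0, 0, 0, 0.5, 0, 0, 1.5, 0, 0, 0, 0.5], "force": 30}}

```text
time: 5.27
eef_pos: [0.4599, -0.1079, 0.0105]
tcp_rot: [0.521, 0.853, -0.0, -0.0]
contact_force: [-0.5, 0.5, -0.2]
opening: 0.5
finger_force: 0.0
```

{"fn": "arm_command", "kwargs": {"series": [0, 0, 0, 0, 0, 0, 0.8, 0, 0, 0, 0, 0, 0, 0.9, 0, 0, 0, 0, 0, 0, 1, 0, 0, 0, 0, 0, 0, 1, 0, 0, 0, 0, 0, 0, 1, 0, 0, 0, 0, 0, 0, 1, 0, 0, 0, 0, 0, 0, 1, 0, 0, 0, 0, 0, 0, 1]}}

```text
time: 5.93
eef_pos: [0.46, -0.108, 0.0111]
tcp_rot: [0.521, 0.853, 0.0, 0.0]
contact_force: [-0.2, -0.8, -0.6]
opening: 0.084
finger_force: 31.0
```

The fingers closed on something about 7 mm wide at 31 N, so they are holding the ring and the tips are higher than reported. I'll look at it.

Run:
```python
from h import *
from plant import vision,telemetry
rel([.457,-.111,.026],27)
im=vision.read_camera("side")["color"];u,v=400,235
cv2.imwrite("pics/grip2.png",cv2.resize(im[v-36:v+36,u-48:u+48],(768,576),interpolation=cv2.INTER_CUBIC))
```

```text
t 5.9333 pos [ 0.46   -0.108   0.0111] yaz 27.14 shift cm [-0.13 -0.41 -1.49] turn [0.   0.   0.14] F [-0.16 -0.8  -0.63] open 0.08424627050002172 31.016552355140448
```

View pics/grip2.png

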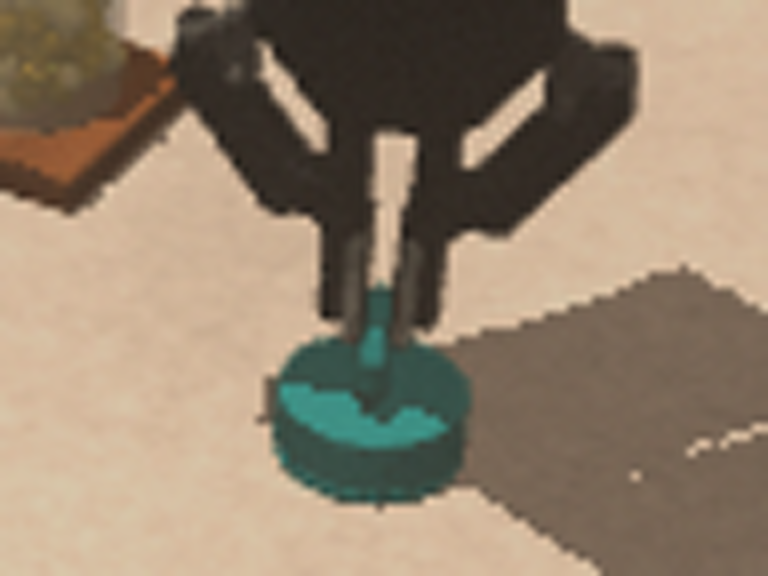

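The pads straddle only the upper part of the ring, with tips near (380,342) in the crop. I'll open a little, go 15 mm deeper and regrip.

{"fn": "arm_command", "kwargs": {"series": [0, 0, 0, 0, 0, 0, 0.6, 0, 0, 0, 0, 0, 0, 0.6, 0, 0, 0, 0, 0, 0, 0.6, 0, 0, 0, 0, 0, 0, 0.6, 0, 0, 0.3, 0, 0, 0, 0.6, 0, 0, 0.6, 0, 0, 0, 0.6, 0, 0, 0.9, 0, 0, 0, 0.6, 0, 0, 1.2, 0, 0, 0, 0.6, 0, 0, 1.5, 0, 0, 0, 0.6, 0, 0, 1.5, 0, 0, 0, 0.6], "force": 80}}

```text
time: 6.82
eef_pos: [0.4593, -0.1077, -0.0049]
tcp_rot: [0.522, 0.853, -0.0, -0.001]
contact_force: [0.1, 0.4, 0.2]
opening: 0.401
finger_force: 0.0
```

{"fn": "arm_command", "kwargs": {"series": [0, 0, 0, 0, 0, 0, 0.7, 0, 0, 0, 0, 0, 0, 0.8, 0, 0, 0, 0, 0, 0, 0.9, 0, 0, 0, 0, 0, 0, 1, 0, 0, 0, 0, 0, 0, 1, 0, 0, 0, 0, 0, 0, 1, 0, 0, 0, 0, 0, 0, 1]}}

```text
time: 7.4
eef_pos: [0.4602, -0.108, -0.0038]
tcp_rot: [0.521, 0.853, 0.0, 0.0]
contact_force: [-0.4, 0.7, 1.0]
opening: 0.082
finger_force: 78.1
```

{"fn": "arm_command", "kwargs": {"series": [0, 0, -0.5, 0, 0, 0, 1, 0, 0, -2, 0, 0, 0, 1, 0, 0, -4.5, 0, 0, 0, 1, 0, 0, -7, 0, 0, 0, 1, 0, 0, -9.5, 0, 0, 0, 1, 0, 0, -11.5, 0, 0, 0, 1, 0, 0, -13, 0, 0, 0, 1, 0, 0, -13, 0, 0, 0, 1, 0, 0, -13, 0, 0, 0, 1]}}

```text
time: 8.15
eef_pos: [0.4605, -0.1081, 0.1268]
tcp_rot: [0.521, 0.853, 0.0, 0.001]
contact_force: [0.9, 0.5, -1.4]
opening: 0.076
finger_force: 78.1
```

```bash
python3 -c "
from h import *
rel([.653,.124,.126],27)"
```

```text
t 8.15 pos [ 0.4605 -0.1081  0.1268] yaz 27.14 shift cm [11.88 27.72  0.1 ] turn [0.08 0.1  0.14] F [ 0.95  0.54 -1.4 ] open 0.07602477242912323 78.09326760470867
```

{"fn": "arm_command", "kwargs": {"series": [0.3, 0.7, 0, 0, 0, 0, 1, 1.3, 3, 0, 0, 0, 0, 1, 2.6, 6.1, 0, 0, 0, 0, 1, 4, 9.3, 0, 0, 0, 0, 1, 5.3, 12.4, 0, 0, 0, 0, 1, 6.6, 15.4, 0, 0, 0, 0, 1, 8, 18.7, 0, 0, 0, 0, 1, 9.3, 21.7, 0, 0, 0, 0, 1, 10.6, 24.7, 0, 0, 0, 0, 1, 11.5, 26.8, 0, 0, 0, 0, 1]}}

```text
time: 8.98
eef_pos: [0.6461, 0.1196, 0.1231]
tcp_rot: [0.521, 0.854, -0.001, -0.002]
contact_force: [0.1, 0.4, -0.3]
opening: 0.077
finger_force: 78.2
```

{"fn": "arm_command", "kwargs": {"series": [0.3, 0.7, 0, 0, 0, 0, 1, 0.4, 0.9, 0, 0, 0, 0, 1, 0.4, 0.9, 0, 0, 0, 0, 1, 0.4, 0.9, 0, 0, 0, 0, 1, 0.4, 0.9, 0, 0, 0, 0, 1]}}

```text
time: 9.4
eef_pos: [0.6514, 0.1233, 0.1255]
tcp_rot: [0.522, 0.853, -0.0, -0.0]
contact_force: [0.5, -0.3, -1.0]
opening: 0.078
finger_force: 78.2
```

Run:
```python
from h import *
from plant import vision
rel([.653,.124,.126],27)
a=vision.read_camera("side")["color"][180:285,215:320];b=vision.read_camera("top")["color"][150:255,210:315]
f=lambda i:cv2.resize(i,None,fx=3.8,fy=5.7,interpolation=cv2.INTER_CUBIC)
cv2.imwrite("pics/over.png",cv2.resize(np.hstack([a,b]),(798,399),interpolation=cv2.INTER_CUBIC))
```

```text
t 9.4 pos [0.6514 0.1233 0.1255] yaz 27.07 shift cm [-0.01  0.18 -0.05] turn [-0.07 -0.02  0.07] F [ 0.5  -0.3  -0.97] open 0.07831480546304344 78.2430499792099
```

View pics/over.png

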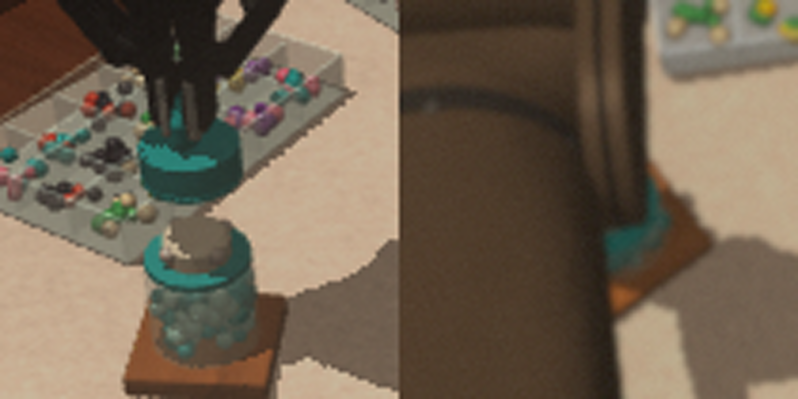

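The side view shows the cap upright above the jar. The cap spans columns 139–243 in the crop and the collar 145–252. The top view is blocked. I'll work out the horizontal offset from the side-view outlines alone, so the camera bias cancels.

```bash
cat > m.py <<'E'
from h import *
from scipy.optimize import least_squares
th=np.linspace(0,2*np.pi,720)
def circ(c,z,r):return np.c_[c[0]+r*np.cos(th),c[1]+r*np.sin(th),0*th+z]
def fit(z0,z1,r,meas,x0):
    def f(c):
        p=np.vstack([proj("side",circ(c,z0,r)),proj("side",circ(c,z1,r))]);return [p[:,0].min()-meas[0],p[:,0].max()-meas[1],p[:,1].max()-meas[2]]
    s=least_squares(f,x0);print(s.x.round(4),np.round(s.fun,2));return s.x
E
python3 - <<'E'
from m import *
from plant import vision
im=vision.read_camera("side")["color"]
def box(im,r):
    y0,y1,x0,x1=r;h=cv2.cvtColor(im[y0:y1,x0:x1],cv2.COLOR_BGR2HSV)
    m=((h[...,0]>78)&(h[...,0]<100)&(h[...,1]>110)).astype(np.uint8)
    n,l,s,_=cv2.connectedComponentsWithStats(m);i=1+s[1:,4].argmax();x,y,w,hh,_=s[i];return x+x0-.5,x+x0+w-.5,y+y0+hh-.5
b=box(im,(205,240,240,290));print("cap box",b)
jb=box(im,(236,262,240,290));print("jar box now",jb)
for z in(.126,.129,.132):c=fit(z,z+.022,.028,b,[.65,.12])
print("jar");fit(.07,.075,.031,(252.56,280.69,256.3),[.65,.12]);fit(.075,.075,.031,(252.56,280.69,254.8),[.65,.12])
i0=cv2.imread("pics/side0.png");print("jar box 0",box(i0,(236,262,240,290)));b0=box(i0,(225,270,380,420));print("cap0",b0);fit(0,.022,.028,b0,[.45,-.1])
E
```

```text
cap box (np.float64(250.5), np.float64(275.5), np.float64(224.5))
jar box now (np.float64(252.5), np.float64(275.5), np.float64(255.5))
[0.6803 0.0966] [-1.04  1.05 -0.08]
[0.677  0.0996] [-1.11  1.13 -0.09]
[0.6737 0.1025] [-1.18  1.2  -0.1 ]
jar
[0.6541 0.1204] [-0.37  0.37 -0.03]
[0.6531 0.1212] [-0.3   0.3  -0.02]
jar box 0 (np.float64(252.5), np.float64(280.5), np.float64(255.5))
cap0 (np.float64(387.5), np.float64(411.5), np.float64(254.5))
[ 0.4709 -0.137 ] [-0.19  0.19 -0.01]
```

Run:
```python
from m import *
from plant import vision
im=vision.read_camera("side")["color"]
fit(0,.022,.028,(387.4,411.75,261.6),[.45,-.1])
cv2.imwrite("pics/last.png",cv2.resize(im[202:264,238:294],(536,594),interpolation=cv2.INTER_CUBIC))
```

```text
[ 0.4569 -0.1143] [-0.25  0.25 -0.02]
```

View pics/last.png

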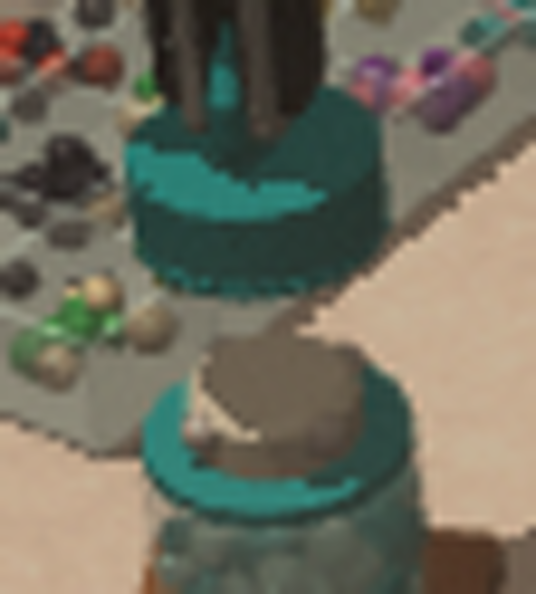

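The picture shows the cap with edges at x 126 and 388 and its lower edge at y 298. The collar has edges at x 143 and 413, with the bottom of its upper face at about y 512.

Run:
```python
from m import *
for z in(.127,.129,.131):c=fit(z,z+.022,.028,(250.7,278.1,232.66),[.65,.12])
c=[.653,.1235]
for z in(.129,.151):
    p=proj("side",circ(c,z,.028));print(z,((p[:,0].min()-238+.5)*9.571,(p[:,0].max()-238+.5)*9.571,(p[:,1].max()-202+.5)*9.58))
p=proj("side",circ(c,.075,.031));print("collar at c",((p[:,0].min()-238+.5)*9.571,(p[:,0].max()-238+.5)*9.571,(p[:,1].max()-202+.5)*9.58))
```

```text
[0.6556 0.1172] [-0.19  0.19 -0.02]
[0.6535 0.1191] [-0.24  0.24 -0.02]
[0.6514 0.121 ] [-0.29  0.29 -0.02]
0.129 (np.float64(121.97720668667542), np.float64(378.8893518831462), np.float64(308.6798139526829))
0.151 (np.float64(111.01202352171167), np.float64(371.3961622256559), np.float64(223.95663130416975))
collar at c (np.float64(134.30988590584892), np.float64(409.75060995723663), np.float64(515.6954665194115))
```

{"fn": "arm_command", "kwargs": {"series": [0.1, 0.15, 0.3, 0, 0, 0, 1, 0.1, 0.15, 0.8, 0, 0, 0, 1, 0.1, 0.15, 1.4, 0, 0, 0, 1, 0.1, 0.15, 2.0, 0, 0, 0, 1, 0.1, 0.15, 2.6, 0, 0, 0, 1, 0.1, 0.15, 3.1, 0, 0, 0, 1, 0.1, 0.15, 3.5, 0, 0, 0, 1, 0.1, 0.15, 3.8, 0, 0, 0, 1, 0.1, 0.15, 3.8, 0, 0, 0, 1], "force": 100}}

```text
time: 10.35
eef_pos: [0.6526, 0.1258, 0.0869]
tcp_rot: [0.521, 0.853, -0.0, -0.001]
contact_force: [0.2, 0.1, -1.4]
opening: 0.075
finger_force: 98.2
```

{"fn": "arm_command", "kwargs": {"series": [0, 0, 0.15, 0, 0, 0, 1, 0, 0, 0.3, 0, 0, 0, 1, 0, 0, 0.45, 0, 0, 0, 1, 0, 0, 0.6, 0, 0, 0, 1, 0, 0, 0.6, 0, 0, 0, 1]}}

```text
time: 10.77
eef_pos: [0.6539, 0.1253, 0.083]
tcp_rot: [0.521, 0.853, -0.0, 0.001]
contact_force: [-0.1, -1.8, 3.1]
opening: 0.07
finger_force: 99.4
```

{"fn": "arm_command", "kwargs": {"series": [-0.1, -0.05, 0.1, 0, 0, 0, 1, -0.1, -0.05, 0.25, 0, 0, 0, 1, -0.1, -0.05, 0.4, 0, 0, 0, 1, -0.1, -0.05, 0.5, 0, 0, 0, 1, -0.1, -0.05, 0.5, 0, 0, 0, 1]}}

```text
time: 11.18
eef_pos: [0.6542, 0.1245, 0.0792]
tcp_rot: [0.522, 0.853, 0.001, 0.001]
contact_force: [-0.3, -1.2, 2.1]
opening: 0.069
finger_force: 99.2
```

{"fn": "arm_command", "kwargs": {"series": [0, 0, 0.15, 0, 0, 0, 1, 0, 0, 0.3, 0, 0, 0, 1, 0, 0, 0.45, 0, 0, 0, 1, 0, 0, 0.6, 0, 0, 0, 1, 0, 0, 0.6, 0, 0, 0, 1]}}

```text
time: 11.6
eef_pos: [0.6534, 0.1248, 0.0713]
tcp_rot: [0.522, 0.853, 0.0, 0.0]
contact_force: [-0.3, -1.0, 4.0]
opening: 0.072
finger_force: 99.6
```

{"fn": "arm_command", "kwargs": {"series": [0, 0, 0.15, 0, 0, 0, 1, 0, 0, 0.3, 0, 0, 0, 1, 0, 0, 0.45, 0, 0, 0, 1, 0, 0, 0.6, 0, 0, 0, 1, 0, 0, 0.6, 0, 0, 0, 1, 0, 0, 0.6, 0, 0, 0, 1]}}

```text
time: 12.1
eef_pos: [0.6536, 0.1248, 0.0712]
tcp_rot: [0.521, 0.853, -0.0, -0.0]
contact_force: [-11.6, -2.1, 23.4]
opening: 0.076
finger_force: 102.1
```

{"fn": "arm_command", "kwargs": {"series": [0, 0, 0, 0, 0, 0, 1, 0, 0, 0, 0, 0, 0, 1, 0, 0, 0, 0, 0, 0, 1, 0, 0, 0, 0, 0, 0, 1, 0, 0, 0, 0, 0, 0, 1, 0, 0, 0, 0, 0, 0, 1, 0, 0, 0, 0, 0, 0, 1, 0, 0, 0, 0, 0, 0, 1]}}

```text
time: 12.77
eef_pos: [0.6536, 0.1247, 0.0712]
tcp_rot: [0.521, 0.853, -0.0, -0.0]
contact_force: [-11.7, -3.6, 23.1]
opening: 0.074
finger_force: 102.1
```

Run:
```python
from m import *
from plant import vision
rel([.653,.124,.0712],27)
im=vision.read_camera("side")["color"]
p=[ .6535,.121]
# vertical colour profile through cap axis column: look for skirt bottom meeting collar, white neck hidden?
u=266;print([(v,im[v,u].tolist()) for v in range(228,262,2)])
```

```text
t 12.7667 pos [0.6536 0.1247 0.0712] yaz 27.16 shift cm [-0.04 -0.08  0.  ] turn [-0.04  0.02  0.16] F [-11.66  -3.64  23.11] open 0.0742600014646515 102.112006098032
[(228, [51, 60, 66]), (230, [53, 61, 69]), (232, [55, 64, 71]), (234, [57, 66, 71]), (236, [64, 73, 81]), (238, [52, 59, 52]), (240, [56, 62, 43]), (242, [73, 79, 44]), (244, [122, 133, 50]), (246, [82, 89, 47]), (248, [60, 66, 46]), (250, [57, 64, 46]), (252, [59, 67, 46]), (254, [63, 70, 47]), (256, [61, 68, 47]), (258, [90, 102, 79]), (260, [89, 103, 95])]
```

```bash
python3 -c "
from plant import ctrl
print(ctrl.sign_off())"
```

```text
the job is handed in; nothing more can be done
None
```

The turquoise cap is snapped home on the turquoise collar, with the gripper still holding the ring and pressing down at about 23 N, steady when I handed the job in; the judge's result was not shown.

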